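# Push a film roll up the loading chute and hold it on its stop

### The arm

A 6-joint arm with a two-finger parallel gripper is mounted at the origin on the work surface. World frame = base frame: x ahead of the robot, y to its left, z up, the work surface at z = 0. Lengths are in mm, angles in rad, forces in N, time in s.
With the tool pointing down it reaches from about 350 to 775 mm from the base axis. Payload 7.3 kg.
Tool frame: the origin (TCP) lies at the very end of the fingers, on their centre line; the grasp point (between the pads) lies 19 mm behind it; z points along the fingers, y is the line along which they close (so a half turn about z gives the same grasp; the last joint's range is limited). The gripper opens to 92 mm and grips with 3 to 60 N. Pads are 19 mm wide; open, the fingers measure 130 mm over their backs; the gripper's body (75 mm by 190 mm) begins 47 mm behind the grasp point.
Start: joints at [1.033, 0.342, 1.524, -0, 1.275, -0.146], TCP at [200.46, 485.243, 226.741] pointing down, gripper open.
Joint ranges: [-2.53, 2.53], [-0.77, 2.02], [0.04, 2.7], [-1, 4.14], [0.28, 2.66], [-3.11, 3.11]. Speed limits (rad/s): [2.57, 2.57, 3.14, 3.14, 3.14, 3.14].

### API

Orientations are given as [roll, pitch, yaw] about the fixed x, y, z axes, in that order (R = Rz(yaw) Ry(pitch) Rx(roll)).
In Python, from plant import bot gives the robot as it stands.
- The arm moves only by the tool apply_moves, never from a script. Its argument "motion" is text: rows parted by semicolons, each of 4 numbers parted by spaces: the shift along the tool's x, y, z in m, then the turn about the tool's z in degrees. A call has 1 to 8 rows; each row shifts and turns the commanded pose from where the row before left it, along the tool's axes as they then stand; what a row does not reach is not made up. A row lasts 1/8 s, in which the tool goes at most 62.5 mm and 10.7 degrees, less where a joint would pass 70% of its speed; a pose out of reach is approached as far as the arm can. A call with a gripper value outside its range is refused whole. "fingers" is the opening, from -1 (shut) to 1 (fully open), set as the call begins (left out, the last holds). The fingers move at their own pace and stop on an object; the grip force is fixed at half the most. Time passes only in rows, so rows that do not move let the fingers close. It gives the time, the measured TCP pose, the force, the opening and the grip force at its end, in the units of the state.
- bot.get_obs(): the state, without advancing time (a new reading comes with each control period).
- bot.capture(name): name is "side" or "top"; returns a dict with "img" (480x640x3 uint8, blue, green, red), "range_z" (480x640 float32, mm along the optical axis (not along the pixel's ray), 0 where there is no reading), "fx", "fy", "cx", "cy" (pixels), "world_from_camera" (4x4, takes a point from camera to world coordinates). Camera axes: x right, y down, z forward; pixel columns grow to the right and rows downward; lengths in mm; the calibration is good to about 2 mm. A picture is of the moment at which its call begins.
- bot.close_job(): hands the job in; it is judged then, once.
Trained networks look in a picture, given as the dict that the camera call returned (one of the last four; its "shot" number tells which), for a name from the list of things; names that differ only in an ending like _2 or _b are one class to them, and where a whole thing is asked for, a point or a joint stands for the part that bears it (a point fixed in the world has none). Each returns a list of dicts, best first, with "p" (0 to 1); they miss things now and then, are a little off and sometimes report something else, mostly with a low value. They report only what shows in the picture. A call takes as long as a camera call. They do not tell look-alikes from the thing itself.
- bot.cut_out(picture, thing): "pixels" (480x640 bool, what is visible of it) and "point" ([column, row] in pixels, amid what is visible of it).
The state is a dict: "time": time; "joint_positions": joint angles; "dq": joint speeds; "tau": joint torques, N m; "tool_pos": TCP position; "tcp_rot": TCP orientation; "contact_force": force on the tool from outside, world axes, zero at the start; "moment": the same for the moment, N m; "grip_width": finger opening in mm; "finger_force": force on a finger pad.
Only numpy, scipy, OpenCV 4.12 (cv2) and the standard library are available. Lean on these libraries where they do the work, as an engineer would, in place of code of your own. Each camera call takes 0.05 s, during which the arm holds its last target. There are 200 camera calls.

### The job

With the fingertips, push the blue film roll up the sloping chute, without gripping it, lifting it, flinging it or letting it run back down, until it presses lightly on the red sprung stop bar and has pushed it in by about 1 cm. Finish while still holding the roll there with the fingers, so that a colleague can put the spindle in. Leave the bottle, the jar and the timer where they stand.

Things in the scene. Friction and masses are not known exactly. Their poses are not given: they have to be found in the camera images.
- film_roll: Roll of pale blue film on a cardboard core: a cylinder 64 mm in diameter, 150 mm long, 0.25 to 0.6 kg, its film slick (friction about 0.35). Origin at its centre, its y axis along the cylinder's axis, which lies across the chute; its x and z turn as it rolls. It starts at the low end of the chute, resting on the yellow lip.
- chute_bed: Fixed aluminium chute, 310 (x) x 174 mm (y), rising by 7 degrees. Origin on the bed's upper surface at its middle, 27 mm above the table; x points uphill along the bed, y across, z square off the bed. Blue cheeks stand 22 mm above the bed, 166 mm apart. A yellow lip 8 mm high at x = -146 to -140 mm holds the roll at x = -119 mm, z = 32 mm. Place and yaw vary; uphill is mostly to the robot's left.
- stop_stand: Fixed grey gantry, 236 mm wide, 88 mm high, straddling the upper part of the chute on two legs outside the cheeks; carries the red stop bar. Aligned with the chute; its place along it varies. Origin on the table under the middle of the bar's face when the bar is out; x level and uphill, y across, z up.
- stop_face (a point): Middle of the downhill face of the red stop bar, 68 mm above the table; moves with the bar. The bar is 150 mm wide, 40 mm high (48 to 88 mm above the table) and 10 mm thick. The roll touches it when the roll's centre is 32 mm (level distance) short of it.
- stop_bar (a joint): How far the red bar is pushed in, level and uphill, in m: 0 = fully out, as at the start; 0.020 = at its end. A soft spring of 250 N/m returns it (2.5 N at 10 mm, 5 N at the end, rigid beyond that).
- sanitizer: Bystander: white bottle with a blue cap, 56 mm in diameter and 140 mm high, standing loose beside the chute. Origin at the centre of its underside.
- sample_jar: Bystander: amber jar with a green lid, 60 mm in diameter and 85 mm high, standing loose beside the chute. Origin at the centre of its underside.
- timer: Bystander: orange kitchen timer, 60 x 60 x 30 mm, lying loose beside the chute. Origin at the centre of its underside.
There are look-alikes about, which are no part of the job. What is shaped like the film_roll but black or pink is not meant.

How it is judged (in metres and radians):
On the way:
1. the roll is on its way up the chute, pushed by the fingers (x of film_roll in the frame of chute_bed above -0.06 m and contact force between film_roll and the fingers above 0.05 N and z of film_roll in the frame of chute_bed below 0.045 m and value of joint stop_bar below 0.002 m).
At the end, for the whole second after the job is handed in: Fingers still press the roll, and the roll the red bar, each over 0.5 N; bar in by over 5 mm; roll at rest (under 20 mm/s) on the bed (centre under 40 mm off it), square within 0.12 rad; bottle, jar and timer within 20 mm of their start and upright (0.3 rad) (value of joint stop_bar above 0.005 m and contact force between film_roll and stop_stand above 0.5 N and contact force between film_roll and the fingers above 0.5 N and z of film_roll in the frame of chute_bed below 0.04 m and angle between the y axis of film_roll and the y axis of chute_bed, either way round below 0.12 rad and linear speed of film_roll below 0.02 m/s and distance of each of sanitizer, sample_jar, timer from where it was at the start of the episode below 0.02 m and angle between each of sanitizer, sample_jar, timer's own z axis and vertical below 0.3 rad); the arm keeps its last pose, push and grip.
It fails at once if the roll is lifted: its centre more than 55 mm off the chute bed (32 mm when it lies on it) (z of film_roll in the frame of chute_bed above 0.055 m).
It fails at once if the roll is squeezed, crushed or rammed: over 20 N between it and the fingers (contact force between film_roll and the fingers above 20 N).
It fails at once if the roll is flung or runs back: faster than 0.45 m/s (linear speed of film_roll above 0.45 m/s).
It fails at once if the roll is left to itself on the slope: more than 30 mm up from the lip with the gripper's grasp point over 150 mm from its centre (x of film_roll in the frame of chute_bed above -0.089 m and distance between the grasp point and film_roll above 0.15 m).
It fails at once if a bystander (bottle, jar, timer) is moved by more than 20 mm or tipped (distance of any of sanitizer, sample_jar, timer from where it was at the start of the episode above 0.02 m or angle between any of sanitizer, sample_jar, timer's own z axis and vertical above 0.3 rad).
It also fails if it takes over 40 s, if anything falls off the work surface, if the arm or the gripper's body presses on something with over 40 N, if the wrist force passes 120 N, or if a joint passes its speed limit or range.

## Working session

There is one attempt and no reset: what is moved stays moved. The work goes in short steps, Python scripts to look and compute and a tool call to move; the robot and the scene stay as the last step left them, time stands still between calls to the robot, and variables do not carry over. Pictures are saved under pics/ and viewed, at most 10 in all, crops included, and the job is handed in when it is done.

Besides the shell and the picture viewer there is one more tool, called after "Emit:" as a command line: name --argument value ..., lists and objects as JSON in quotes. apply_moves: Moves the arm, as the interface text tells. Its arguments: {"type":"object","properties":{"motion":{"type":"string"},"fingers":{"type":"number"}},"required":["motion"]}

```bash
ls; mkdir -p pics
cat > h.py <<'E'
import numpy as np, cv2
from plant import bot
def pts(c,mask):
    z=c["range_z"]; v,u=np.nonzero(mask&(z>0)); d=z[v,u]
    P=np.c_[(u-c["cx"])*d/c["fx"],(v-c["cy"])*d/c["fy"],d,np.ones(len(d))]
    return (P@np.array(c["world_from_camera"]).T)[:,:3]
E
python3 - <<'E'
from h import *
o=bot.get_obs(); print(o)
for n in("top","side"):
    c=bot.capture(n); cv2.imwrite(f"pics/{n}0.png",c["img"]); 
    for t in("film_roll","chute_bed","stop_stand","stop_face","sanitizer","sample_jar","timer"):
        for r in bot.cut_out(c,t)[:4]:
            if r["p"]<.2: continue
            P=pts(c,r["pixels"]); print(n,t,round(r["p"],2),np.round(r["point"]),len(P),np.round(np.median(P,0)) if len(P) else "", np.round(np.percentile(P,[2,98],axis=0)).tolist() if len(P) else "")
E
```

```text
pics
{'time': 0.0, 'joint_positions': array([ 1.03301255e+00,  3.42693231e-01,  1.52500433e+00,  1.95850995e-06,
        1.27538394e+00, -1.46009076e-01]), 'dq': array([-1.06741034e-04, -1.83089993e-04,  8.60164185e-05,  2.20620308e-04,
        6.12859395e-04, -1.37340401e-04]), 'tau': array([-1.45113434e-03, -4.31243384e+01, -2.44214219e+01,  7.14876596e-02,
        5.58739551e-02, -1.36021331e-04]), 'tool_pos': array([200.23808794, 484.88454603, 226.06469025]), 'tcp_rot': array([-3.14011992e+00, -2.18466665e-04,  2.74981722e+00]), 'contact_force': array([0.17865823, 0.15133872, 0.56333651]), 'moment': array([ 0.02846016,  0.05945249, -0.00063902]), 'finger_force': 0.0, 'grip_width': 91.6375729232485}
top film_roll 0.9 [457. 394.] 3978 [ 410. -274.   60.] [[380.0, -349.0, 32.0], [441.0, -200.0, 66.0]]
top film_roll 0.87 [398. 262.] 3537 [ 600. -146.   72.] [[530.0, -179.0, 37.0], [677.0, -117.0, 78.0]]
top film_roll 0.71 [150. 346.] 3617 [394. 230.  60.] [[324.0, 207.0, 36.0], [467.0, 264.0, 66.0]]
top film_roll 0.59 [259. 115.] 3152 [822. 133.  58.] [[764.0, 71.0, 3.0], [887.0, 197
[... 783 characters left out ...]
0, 245.0, 64.0]]
side film_roll 0.76 [403. 204.] 1768 [822. 117.  49.] [[763.0, 65.0, 2.0], [898.0, 182.0, 64.0]]
side chute_bed 0.92 [306. 252.] 5564 [590. -24.  28.] [[509.0, -181.0, 5.0], [681.0, 78.0, 56.0]]
side stop_stand 0.9 [303. 213.] 3137 [589.  84.  72.] [[473.0, 56.0, 4.0], [709.0, 110.0, 88.0]]
side stop_face 0.58 [304. 217.] 1241 [591.  59.  71.] [[521.0, 55.0, 50.0], [664.0, 66.0, 88.0]]
side sanitizer 0.92 [412. 253.] 1616 [779. -96.  72.] [[757.0, -105.0, 5.0], [806.0, -74.0, 140.0]]
side sample_jar 0.83 [220. 233.] 1225 [414.  29.  54.] [[385.0, 19.0, 4.0], [440.0, 69.0, 86.0]]
side timer 0.78 [214. 290.] 1013 [ 411. -127.   29.] [[375.0, -151.0, 1.0], [441.0, -88.0, 33.0]]
```

View pics/top0.png

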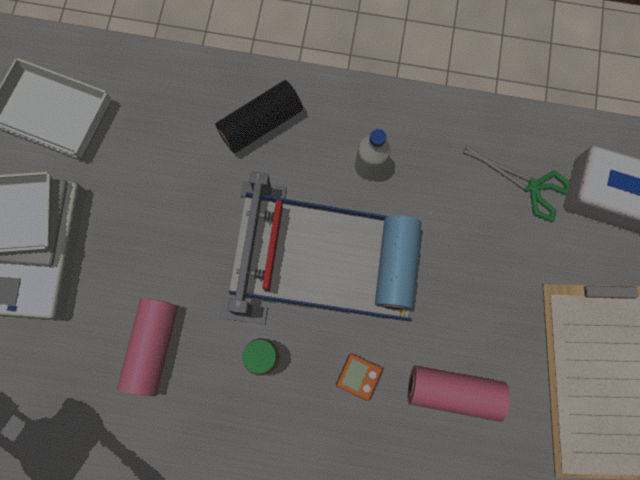

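Run:
```python
from h import *
i=cv2.imread("pics/side0.png"); cv2.imwrite("pics/crop.png",cv2.resize(i[160:340,180:440],(780,540)))
t=cv2.imread("pics/top0.png")
for p in((457,394),(398,262),(150,346),(259,115)): print(p,t[p[1]-4:p[1]+4,p[0]-4:p[0]+4].mean((0,1)).round())
c=bot.capture("top")
r=[x for x in bot.cut_out(c,"film_roll") if abs(x["point"][0]-398)<15][0]; P=pts(c,r["pixels"])
P=P[P[:,2]>68]; m=P[:,:2].mean(0); print("roll ridge",P.mean(0)); print("axis",np.linalg.svd(P[:,:2]-m,full_matrices=False)[2][0])
b=bot.cut_out(c,"stop_face")[0]; P=pts(c,b["pixels"]);P=P[P[:,2]>80]
print("bar",P.mean(0),np.linalg.svd(P[:,:2]-P[:,:2].mean(0),full_matrices=False)[2][0],P.min(0),P.max(0))
b=bot.cut_out(c,"chute_bed")[0]; print(cv2.minAreaRect(pts(c,b["pixels"])[:,:2].astype(np.float32)))
b=bot.cut_out(c,"stop_stand")[0]; P=pts(c,b["pixels"]); print(cv2.minAreaRect(P[P[:,2]>75][:,:2].astype(np.float32)))
```

```text
(457, 394) [103.  87. 140.]
(398, 262) [145. 127.  97.]
(150, 346) [ 97.  82. 137.]
(259, 115) [31. 30. 31.]
roll ridge [ 603.92055604 -148.4912667    73.88691602]
axis [-0.99925406 -0.0386176 ]
bar [589.70006123  62.65808886  87.71907994] [-0.99925792 -0.03851769] [517.51303149  55.57223436  80.30595871] [665.50505866  70.11592342  93.23890853]
((603.787109375, -22.122207641601562), (191.5207977294922, 313.7117614746094), 2.3909547328948975)
((591.3348388671875, 87.61070251464844), (235.60150146484375, 59.142539978027344), 2.2858095169067383)
```

View pics/crop.png

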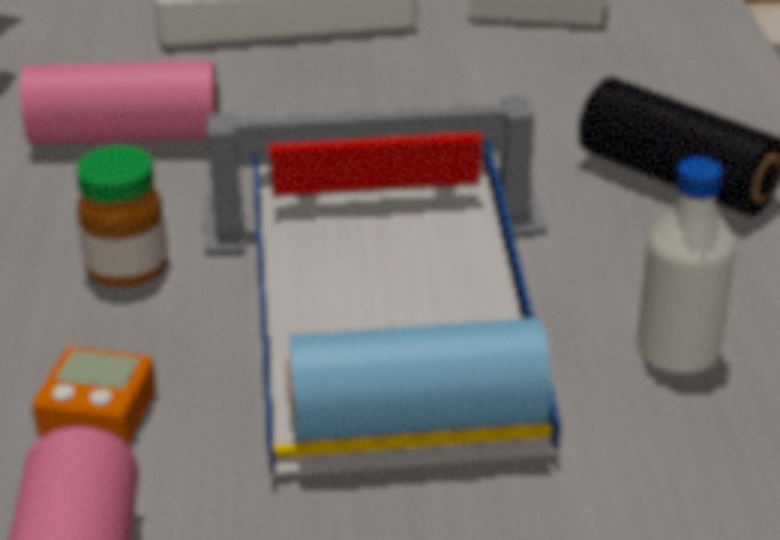

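The top view shows four roll-shaped things: blue at (398,262), pink at (457,394), pink at (150,346) and black at (259,115). I choose the blue one. The crop confirms it is on the chute against the yellow lip, with the red bar uphill of it, the timer and jar on the left and the bottle on the right.

My plan is to turn the tool so its x axis points uphill. The open fingers then straddle the roll's axis and push it at two points.

Emit:
apply_moves --motion "0 0 0 9.33; 0 0 0 9.33; 0 0 0 9.33; 0 0 0 9.33; 0 0 0 9.33; 0 0 0 9.33; 0 0 0 9.33; 0 0 0 0" --fingers 1

```text
time: 2.05
tool_pos: [200.5, 485.3, 226.8]
tcp_rot: [3.142, -0.0, 1.611]
contact_force: [0.8, -0.0, -1.3]
grip_width: 91.8
finger_force: 0.0
```

Emit:
apply_moves --motion "-0.045 0.025 0 0; -0.045 0.025 0 0; -0.045 0.025 0 0; -0.045 0.025 0 0; -0.045 0.025 0 0; -0.045 0.025 0 0; -0.045 0.025 0 0; -0.045 0.025 0 0"

```text
time: 3.05
tool_pos: [415.1, 131.8, 227.0]
tcp_rot: [3.141, -0.0, 1.614]
contact_force: [1.1, 0.2, -0.4]
grip_width: 91.8
finger_force: 0.0
```

Emit:
apply_moves --motion "-0.045 0.025 0 0; -0.045 0.025 0 0; -0.045 0.025 0 0; -0.045 0.025 0 0; -0.045 0.025 0 0; -0.045 0.025 0 0; -0.045 0.025 0 0; -0.034 0.004 0 0"

```text
time: 4.05
tool_pos: [607.8, -210.3, 225.9]
tcp_rot: [-3.142, -0.0, 1.613]
contact_force: [1.1, 0.5, 0.3]
grip_width: 92.0
finger_force: 0.0
```

Emit:
apply_moves --motion "0 0 0.04 0; 0 0 0.04 0; 0 0 0.04 0; 0 0 0.035 0; 0 0 0.025 0; 0 0 0.014 0; 0 0 0 0; 0 0 0 0"

```text
time: 5.05
tool_pos: [607.7, -208.7, 33.9]
tcp_rot: [3.14, 0.001, 1.611]
contact_force: [-0.3, -0.6, 0.1]
grip_width: 92.0
finger_force: 0.0
```

Run:
```python
from h import *
c=bot.capture("side"); cv2.imwrite("pics/crop2.png",cv2.resize(c["img"][120:360,160:480],(800,600)))
o=bot.get_obs(); print(o["tool_pos"],o["contact_force"])
```

```text
[ 607.69206687 -208.75882635   34.08198569] [-0.0627613  -0.66029204  0.30820023]
```

View pics/crop2.png

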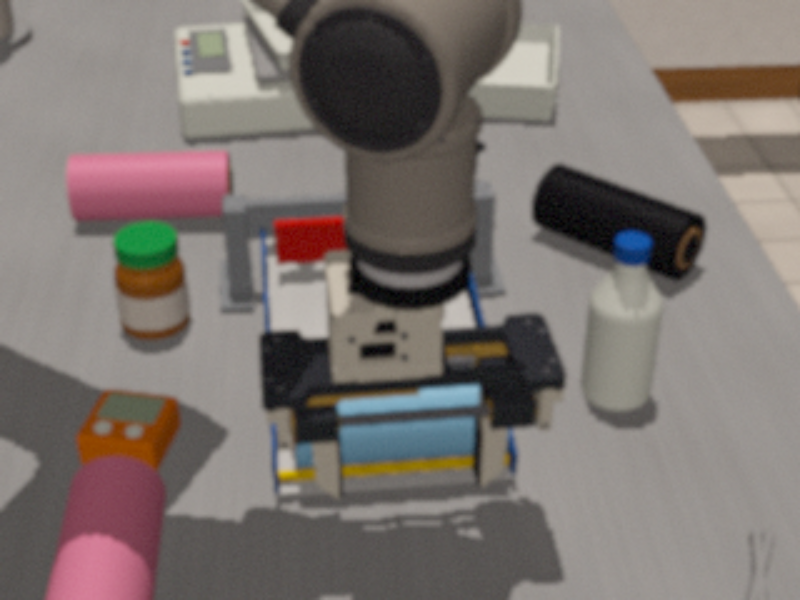

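The fingers are behind the roll on both sides, at crop pixels (328,465) and (493,455), and nothing is touched. I'm starting a gentle advance.

Emit:
apply_moves --motion "0.004 0 0 0; 0.004 0 0 0; 0.004 0 0 0; 0.004 0 0 0; 0.004 0 -0.0005 0; 0.004 0 -0.0005 0; 0.004 0 -0.0005 0; 0.004 0 -0.0005 0"

```text
time: 6.1
tool_pos: [605.7, -176.2, 34.8]
tcp_rot: [3.141, 0.0, 1.61]
contact_force: [0.5, -2.9, 1.0]
grip_width: 91.9
finger_force: 1.0
```

Emit:
apply_moves --motion "0.006 0 -0.0007 0; 0.006 0 -0.0007 0; 0.006 0 -0.0008 0; 0.006 0 -0.0007 0; 0.006 0 -0.0007 0; 0.006 0 -0.0008 0; 0.006 0 -0.0007 0; 0.006 0 -0.0007 0"

```text
time: 7.1
tool_pos: [603.8, -128.0, 40.6]
tcp_rot: [3.142, -0.0, 1.61]
contact_force: [-0.0, -2.6, 0.6]
grip_width: 91.8
finger_force: 1.0
```

```bash
cat > m.py <<'E'
from h import *
u=np.array([-.0386,.99925])
for n in ("side","top"):
    c=bot.capture(n); cv2.imwrite(f"pics/{n}_{bot.get_obs()['time']:.1f}.png",c["img"])
    hsv=cv2.cvtColor(c["img"],cv2.COLOR_BGR2HSV)
    for t in ("film_roll","stop_face","sanitizer","sample_jar","timer"):
        for r in bot.cut_out(c,t)[:4]:
            P=pts(c,r["pixels"])
            if r["p"]<.3 or len(P)<30: continue
            if t=="film_roll" and not(500<np.median(P[:,0])<700): continue
            s=P[:,:2]@u; print(n,t,round(r["p"],2),"med",np.median(P,0).round(),"s 2/98%",np.percentile(s,[2,98]).round(),"zmax",np.percentile(P[:,2],98).round(),"x",np.percentile(P[:,0],[2,98]).round())
            if t=="film_roll":
                e=[np.percentile(P[abs(P[:,0]-a)<12][:,1],2) if (abs(P[:,0]-a)<12).any() else None for a in (540,600,660)]; print("  back edge y at x 540/600/660",e)
o=bot.get_obs(); print(o["time"],o["tool_pos"].round(1),o["tool_pos"][:2]@u,o["contact_force"].round(2))
E
python3 m.py
```

```text
side film_roll 0.65 med [ 600. -112.   65.] s 2/98% [-141. -102.] zmax 85.0 x [531. 652.]
  back edge y at x 540/600/660 [np.float64(-120.61889468045842), np.float64(-117.29380568682433), np.float64(-109.71946090401201)]
side stop_face 0.57 med [544.  58.  71.] s 2/98% [33. 43.] zmax 88.0 x [519. 664.]
side sanitizer 0.59 med [779. -95.  71.] s 2/98% [-135. -101.] zmax 140.0 x [757. 807.]
side sample_jar 0.6 med [414.  29.  55.] s 2/98% [ 3. 52.] zmax 86.0 x [386. 440.]
side timer 0.96 med [ 410. -128.   29.] s 2/98% [-166. -102.] zmax 33.0 x [374. 441.]
top film_roll 0.52 med [653. -61.  76.] s 2/98% [-121.  -77.] zmax 85.0 x [619. 674.]
  back edge y at x 540/600/660 [None, None, np.float64(-62.77744979565966)]
top stop_face 0.63 med [582.  64.  86.] s 2/98% [35. 69.] zmax 91.0 x [519. 658.]
top sanitizer 0.62 med [772. -72.  95.] s 2/98% [-129.  -80.] zmax 142.0 x [757. 800.]
top sample_jar 0.87 med [413.  45.  85.] s 2/98% [ 4. 55.] zmax 90.0 x [387. 438.]
7.7 [ 603.7 -128.5   40.5] -151.72552902006666 [-0.09 -0.42 -0.53]
```

Emit:
apply_moves --motion "0.006 0 -0.0007 0; 0.006 0 -0.0007 0; 0.006 0 -0.0008 0; 0.006 0 -0.0007 0; 0.006 0 -0.0007 0; 0.006 0 -0.0008 0; 0.006 0 -0.0007 0; 0.006 0 -0.0007 0"

```text
time: 8.7
tool_pos: [601.9, -80.1, 46.4]
tcp_rot: [3.142, -0.0, 1.61]
contact_force: [0.4, -2.5, 1.8]
grip_width: 91.9
finger_force: 1.0
```

Emit:
apply_moves --motion "0.006 0 -0.0007 0; 0.006 0 -0.0007 0; 0.006 0 -0.0008 0; 0.006 0 -0.0007 0; 0.006 0 -0.0007 0; 0.006 0 -0.0008 0; 0.006 0 -0.0007 0; 0.006 0 -0.0007 0"

```text
time: 9.7
tool_pos: [600.0, -32.1, 52.2]
tcp_rot: [-3.142, -0.0, 1.61]
contact_force: [-0.8, -1.6, 0.7]
grip_width: 92.0
finger_force: 1.0
```

```bash
python3 m.py
```

```text
side film_roll 0.68 med [601. -16.  77.] s 2/98% [-83.  -3.] zmax 130.0 x [527. 673.]
  back edge y at x 540/600/660 [np.float64(-33.30234598347444), np.float64(-60.99302912590129), np.float64(-41.496339220765925)]
side stop_face 0.43 med [629.  60.  78.] s 2/98% [-80.  39.] zmax 152.0 x [587. 655.]
side sanitizer 0.79 med [778. -95.  70.] s 2/98% [-135. -103.] zmax 139.0 x [757. 806.]
side sample_jar 0.55 med [414.  29.  54.] s 2/98% [ 3. 55.] zmax 86.0 x [385. 440.]
side timer 0.76 med [ 411. -128.   29.] s 2/98% [-167. -103.] zmax 33.0 x [375. 441.]
top film_roll 0.98 med [614.  26.  93.] s 2/98% [-13.  17.] zmax 98.0 x [596. 634.]
  back edge y at x 540/600/660 [None, np.float64(10.228035772176117), None]
top stop_face 0.57 med [641.  88.  72.] s 2/98% [56. 92.] zmax 77.0 x [636. 647.]
top sanitizer 0.95 med [773. -75.  98.] s 2/98% [-130.  -81.] zmax 142.0 x [757. 798.]
top timer 0.93 med [ 407. -115.   30.] s 2/98% [-162.  -99.] zmax 35.0 x [375. 439.]
10.3 [600.  -32.6  52.1] -55.74398552058918 [-0.3  -0.01 -0.51]
```

Emit:
apply_moves --motion "0.003 0 -0.0004 0; 0.003 0 -0.0004 0; 0.003 0 -0.0003 0; 0.003 0 -0.0004 0; 0.002 0 -0.0002 0; 0.002 0 -0.0003 0; 0 0 0 0; 0 0 0 0"

```text
time: 11.3
tool_pos: [599.3, -16.3, 54.0]
tcp_rot: [-3.141, -0.0, 1.61]
contact_force: [0.6, -0.2, -0.8]
grip_width: 91.9
finger_force: 0.3
```

Emit:
apply_moves --motion "0.002 0 -0.0002 0; 0.002 0 -0.0002 0; 0.002 0 -0.0003 0; 0.001 0 -0.0001 0; 0 0 0 0; 0 0 0 0; 0 0 0 0; 0 0 0 0"

```text
time: 12.3
tool_pos: [599.6, -10.6, 55.6]
tcp_rot: [3.14, 0.001, 1.61]
contact_force: [-1.1, -7.0, 4.7]
grip_width: 91.7
finger_force: 3.2
```

Run:
```python
from h import *
F=[]
for k in range(6):
    c=bot.capture("side"); o=bot.get_obs(); F.append(o["contact_force"])
print(np.mean(F,0),o["tool_pos"])
cv2.imwrite("pics/s3.png",cv2.resize(c["img"][160:310,220:420],(800,600)))
hsv=cv2.cvtColor(c["img"],cv2.COLOR_BGR2HSV); m=((hsv[...,0]<6)|(hsv[...,0]>175))&(hsv[...,1]>190)
P=pts(c,m); P=P[(P[:,0]>500)&(P[:,0]<680)&(abs(P[:,1]-60)<40)]; print(len(P),np.median(P[:,:2]@[-.0386,.99925]))
```

```text
[-0.07025919 -6.64279711  4.26546422] [599.60146001 -10.57003388  55.61221138]
43 47.08615704715573
```

View pics/s3.png

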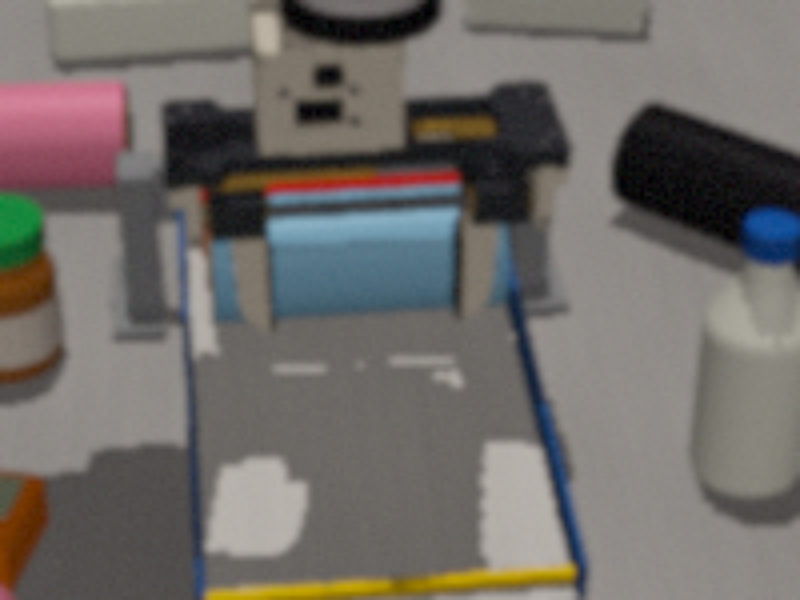

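The roll is square and against the bar, which is in by about 5 mm judging by the fingertip travel. A few mm more should bring it to about 10 mm.

Emit:
apply_moves --motion "0.001 0 -0.0001 0; 0.001 0 -0.0001 0; 0.001 0 -0.0001 0; 0.001 0 -0.0001 0; 0.001 0 -0.0001 0; 0 0 0 0; 0 0 0 0; 0 0 0 0"

```text
time: 13.6
tool_pos: [599.6, -6.4, 56.5]
tcp_rot: [3.14, 0.003, 1.61]
contact_force: [-1.6, -9.5, 5.4]
grip_width: 91.7
finger_force: 4.8
```

Run:
```python
from h import *
F=[];S=[]
for k in range(6):
    c=bot.capture("side"); o=bot.get_obs(); F.append(o["contact_force"])
    hsv=cv2.cvtColor(c["img"],cv2.COLOR_BGR2HSV); m=((hsv[...,0]<6)|(hsv[...,0]>175))&(hsv[...,1]>190)
    P=pts(c,m); P=P[(P[:,0]>500)&(P[:,0]<680)&(abs(P[:,1]-60)<40)]; S.append(np.median(P[:,:2]@[-.0386,.99925]))
print(np.mean(F,0),np.std(F,0),o["tool_pos"],o["tool_pos"][:2]@[-.0386,.99925],S)
t=bot.capture("top"); cv2.imwrite("pics/t4.png",cv2.resize(t["img"][140:380,200:440],(600,600)))
cv2.imwrite("pics/s4.png",cv2.resize(c["img"][160:310,220:420],(800,600)))
```

```text
[-0.87264862 -9.48109014  6.08508939] [0.32047745 0.39528143 0.41203997] [599.62184052  -6.42386488  56.4887816 ] -29.56445002206267 [np.float64(52.19954641103159), np.float64(51.876934467272065), np.float64(51.93404711815883), np.float64(52.10873028567589), np.float64(51.92077116132127), np.float64(52.99281455787299)]
```

View pics/t4.png

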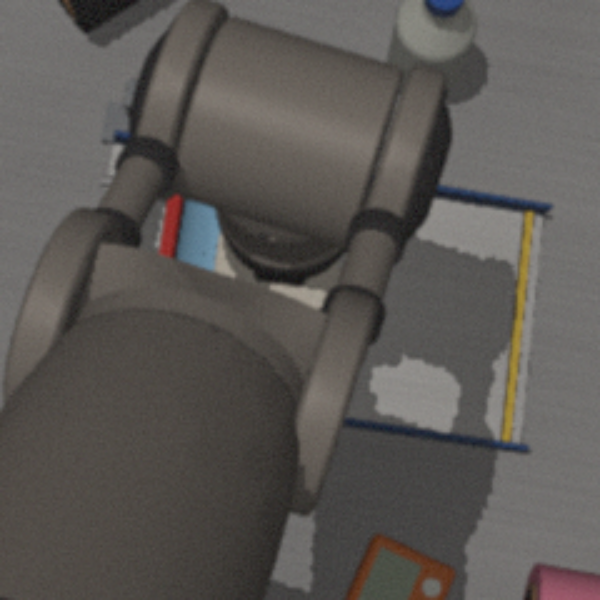

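View pics/s4.png

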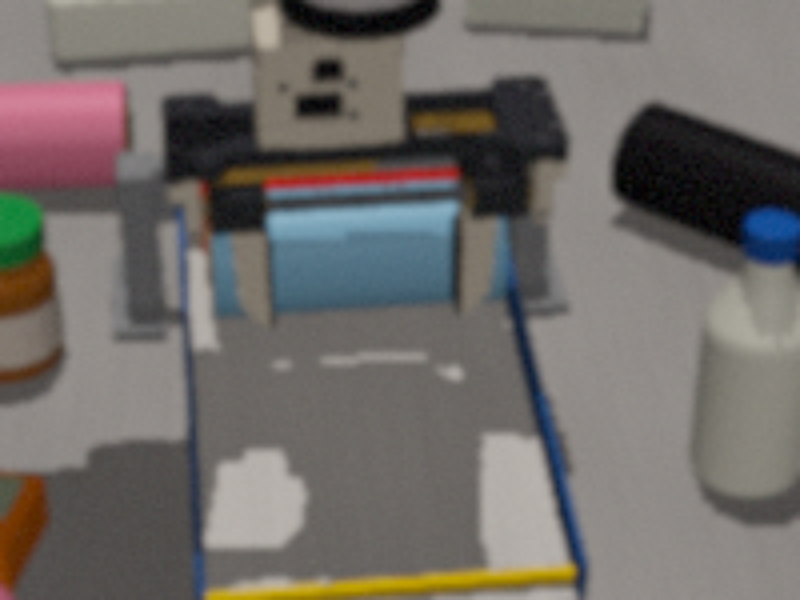

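```bash
python3 -c "
from plant import bot
print(bot.close_job())"
```

```text
the job is handed in; nothing more can be done
None
```

I pushed the blue roll up the chute with the open fingertips and handed the job in with the fingers still holding it square against the red bar. By my estimate the bar is in by about 9 mm, the fingers press with about 11 N in all, and the bottle, jar and timer stand where they were; the hand-in returned no verdict.

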